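# Draw the blue pattern board from the leaning stack

## Task

Three coloured pattern boards lean in a stack in the wooden rack. Draw the blue one up out of the stack by its tab, along its lean, without toppling the other two, which stay leaning in the rack, and stand it in the empty grey stand: foot in the tray, centred and square, leaning back against the stand's back plate. Let go of it there.

Things in the scene. Friction and masses are not known exactly. Their poses are not given: they have to be found in the camera images.
- board_blue: blue board, 120 g, 150 wide, 85 high, 8 thick; tab in mid-width, 28 wide, 8 thick, 45 above the top edge (130 in all). Origin: middle of the bottom face; x through the thickness, y along the width, z up the face to the tab. Starts leaning back 15 degrees in the fixed rack, front, middle or back of the stack, touching its neighbours. Drawn along its z it slides free; a vertical pull pushes boards in front over.
- board_yellow: yellow board, same size and axes as the blue; its tab's centre is 52 mm towards -y from mid-width. Stays in the rack. The rack's back plate ends below the boards' top edges, so all tabs are free at front and back; its front lip is 24 mm high.
- board_red: red board, same size and axes as the blue; its tab's centre is 52 mm towards +y from mid-width. Stays in the rack. When the blue board is out, boards in front of it sink back by about its thickness.
- stand: grey stand, fixed, base 130x190. Origin: centre of underside on the bench; x to its back, y along its width, z up. Level black tray floor at z=12, from the front lip (x=-12, 9 thick, top z=24) to the foot of the back plate (x=20). Back plate 120 wide, leans back 15 degrees, top 63 above the floor. A board flat against it: origin at x=16, z=13, its z axis leaning 15 degrees to +x. All in mm.

How it is judged:
By the outcome, as a careful person would: the job done as asked, in the order asked, and still so for the second after the job is handed in, with the robot touching nothing.
It also fails if it takes over 48 s, if anything falls off the work surface, if the arm or the gripper's body presses on something with over 40 N, if the wrist force passes 120 N, or if a joint passes its speed limit or range.

## Robot

A 6-joint arm with a two-finger parallel gripper is mounted at the origin on a cart in front of the work surface, level with it; the furniture and walls round the work are solid. World frame = base frame: x ahead of the robot, y to its left, z up, the work surface at z = 0. Lengths are in m, angles in rad, forces in N, time in s.
With the tool pointing down it reaches from about 0.35 to 0.775 m from the base axis. Payload 7.3 kg.
Tool frame: the origin (TCP) lies on the centre line of the jaws, within the pads' length; the fingertips stand ahead of it and the grasp point (between the pads) lies 11 mm behind it (robot.nose_length is the z of the fingertips in the tool frame, in m); z points along the fingers, y is the line along which they close (so a half turn about z gives the same grasp; the last joint's range is limited). The gripper opens to 92 mm and grips with 3 to 60 N. Pads are 19 mm wide; open, the fingers measure 130 mm over their backs; the gripper's body (75 mm by 190 mm) begins 47 mm behind the grasp point.
Start: joints at [-1.378, 0.342, 1.524, -0, 1.275, -0.146], TCP at [0.175, -0.495, 0.235] pointing down, gripper open.
Joint ranges: [-2.53, 2.53], [-0.77, 2.02], [0.04, 2.7], [-1, 4.14], [0.28, 2.66], [-3.11, 3.11]. Speed limits (rad/s): [2.57, 2.57, 3.14, 3.14, 3.14, 3.14].

## Interface

Orientations are given as [roll, pitch, yaw] about the fixed x, y, z axes, in that order (R = Rz(yaw) Ry(pitch) Rx(roll)).
In Python, from cell import robot, cams gives the robot as it stands. The module is installed in compiled form; this text tells all that it offers.
- The arm moves only by the tool carry_out, never from a script. Its argument "deltas" is a list of rows, each a list of 7 numbers: the shift along the tool's x, y, z in cm, then the turn, a rotation vector about the tool's x, y, z in rad, then the opening, from 0 (shut) to 1 (fully open). A call has exactly 8 rows; each row shifts and turns the commanded pose from where the row before left it, along the tool's axes as they then stand; what a row does not reach is not made up. A row lasts 1/12 s, in which the tool goes at most 41.7 mm and 7.16 degrees, less where a joint would pass 70% of its speed; a pose out of reach is approached as far as the arm can. A call is refused whole if a number of a shift passes 4.17 or a number of a turn 0.125, either way. A call with a gripper value outside its range is refused whole. The fingers move at their own pace and stop on an object; "force" is the grip in N (left out, the last holds). Time passes only in rows, so rows that do not move let the fingers close, or fill a call up. It gives the time, the measured TCP pose, the force, the opening and the grip force at its end, in the units of the state.
- robot.observe(): the state, without advancing time (a new reading comes with each control period).
- cams.read_camera(name): name is "side" or "top"; returns a dict with "image" (384x512x3 uint8, blue, green, red), "depth" (384x512 float32, m along the optical axis (not along the pixel's ray), 0 where there is no reading), "fx", "fy", "cx", "cy" (pixels), "world_to_cam" (4x4, takes a point from world to camera coordinates). Camera axes: x right, y up, looking along -z (the intrinsics and any distortion apply to the point x, -y, -z); pixel columns grow to the right and rows downward; lengths in m; the calibration is good to about 2 mm. A picture is of the moment at which its call begins.
- robot.hand_in(): hands the job in; it is judged then, once.
The state is a dict: "time": time; "qpos": joint angles; "qvel": joint speeds; "joint_efforts": joint torques, N m; "tool_pos": TCP position; "tool_rot": TCP orientation; "contact_force": force on the tool from outside, world axes, zero at the start; "torque": the same for the moment, N m; "opening": finger opening in m; "grip_force": force on a finger pad.
Only numpy, scipy, OpenCV 4.12 (cv2) and the standard library are available. Lean on these libraries where they do the work, as an engineer would, in place of code of your own. Each camera call takes 0.05 s, during which the arm holds its last target. There are 200 camera calls.

## Working session

There is one attempt and no reset: what is moved stays moved. The work goes in short steps, Python scripts to look and compute and a tool call to move; the robot and the scene stay as the last step left them, time stands still between calls to the robot, and variables do not carry over. Pictures are saved under pics/ and viewed, at most 10 in all, crops included, and the job is handed in when it is done.

Besides the shell and the picture viewer there is one more tool, called after "Request:" by a JSON object that holds its "op" and its "data", one argument or row to a line. carry_out: Moves the arm, as the interface text tells. Its arguments: {"type":"object","properties":{"deltas":{"type":"array","items":{"type":"array","items":{"type":"number"}}},"force":{"type":"number"}},"required":["deltas"]}

```bash
mkdir -p pics; cat > h.py <<'E'
import numpy as np, cv2
from cell import robot, cams
from scipy.spatial.transform import Rotation as R
def cloud(c):
    d=c['depth']; v,u=np.mgrid[:d.shape[0],:d.shape[1]]
    P=np.stack([(u-c['cx'])/c['fx']*d,-(v-c['cy'])/c['fy']*d,-d],-1)
    T=np.linalg.inv(c['world_to_cam']); return P@T[:3,:3].T+T[:3,3]
E
python3 - <<'E'
from h import *
ims=[]
for n in('side','top'):
    c=cams.read_camera(n); np.savez(f'{n}0.npz',**c); cv2.imwrite(f'pics/{n}0.png',c['image'])
    T=np.linalg.inv(c['world_to_cam']);print(n,T.round(3).tolist(),c['fx'],c.keys(),(c['depth']>0).mean())
print(robot.observe(),robot.nose_length)
E
```

```text
side [[-0.986, 0.097, -0.133, 0.338], [-0.164, -0.554, 0.817, 0.576], [0.006, 0.827, 0.562, 0.526], [0.0, 0.0, 0.0, 1.0]] 374.2179925362403 dict_keys(['image', 'depth', 'fx', 'fy', 'cx', 'cy', 'world_to_cam']) 0.9958241780598959
top [[0.009, 0.994, -0.107, 0.349], [-1.0, 0.009, -0.004, -0.132], [-0.003, 0.107, 0.994, 0.997], [0.0, 0.0, 0.0, 1.0]] 427.2560060929926 dict_keys(['image', 'depth', 'fx', 'fy', 'cx', 'cy', 'world_to_cam']) 0.9960225423177084
{'time': 0.1, 'qpos': array([-1.37799290e+00,  3.42662710e-01,  1.52490025e+00, -3.43572914e-05,
        1.27540042e+00, -1.46038435e-01]), 'qvel': array([-0.00012071, -0.00207776, -0.0016701 , -0.00064651,  0.00052722,
        0.00100191]), 'joint_efforts': array([ 1.65538386e-03, -4.32001841e+01, -2.44695944e+01,  7.19266897e-02,
        5.26040350e-02, -6.30512227e-05]), 'tool_pos': array([ 0.17443297, -0.49480988,  0.23411685]), 'tool_rot': array([-3.14023174e+00, -1.66962051e-04,  3.38851770e-01]), 'contact_force': array([ 0.52985543, -0.54146244, -0.7304396 ]), 'torque': array([-0.02750509, -0.00104337,  0.00395707]), 'grip_force': 0.0, 'opening': 0.09214124550177938} 0.008
```

View pics/side0.png

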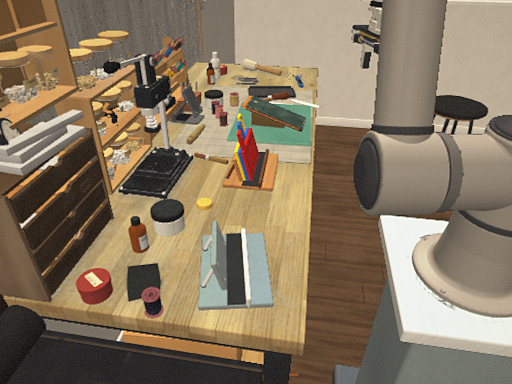

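View pics/top0.png

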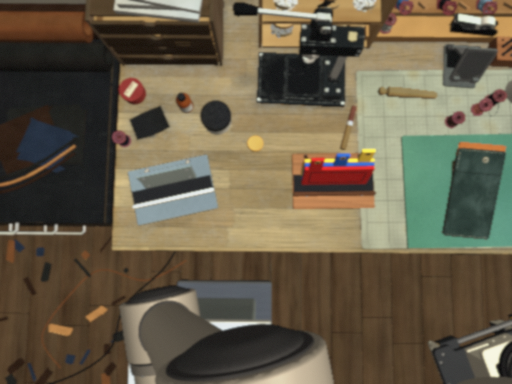

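The side view shows the stand near (235,268) and the rack with its stack near (250,165). In the top view the stand is near (172,188), the rack near (335,180), the blue tab near (342,158), the yellow tab near (368,155), and red is in front.

```bash
cat >> h.py <<'E'
def masks(im):
    h=cv2.cvtColor(im,cv2.COLOR_BGR2HSV); H,S,V=h[...,0].astype(int),h[...,1],h[...,2]
    s=(S>140)&(V>70)
    return dict(blue=s&(H>105)&(H<130),yellow=s&(H>23)&(H<34),red=s&((H<5)|(H>174)))
E
python3 - <<'E'
from h import *
for n,b in(('top',(285,145,385,212)),('side',(220,105,285,190))):
    c=dict(np.load(n+'0.npz')); P=cloud(c)
    u0,v0,u1,v1=b
    for k,m in masks(c['image']).items():
        mm=np.zeros_like(m); mm[v0:v1,u0:u1]=m[v0:v1,u0:u1]; Q=P[mm]
        v,u=np.nonzero(mm)
        if len(Q)==0: print(n,k,0); continue
        print(n,k,len(Q),u.min(),u.max(),v.min(),v.max(),'lo',np.percentile(Q,3,0).round(3),'hi',np.percentile(Q,97,0).round(3))
        t=Q[Q[:,2]>0.105]
        if len(t): print('  tab',len(t),t.mean(0).round(4),np.ptp(t,0).round(3), t[:,2].max().round(3))
    # stand
    im=c['image']; g=cv2.cvtColor(im,cv2.COLOR_BGR2HSV)
    x0,y0,x1,y1=(122,150,222,226) if n=='top' else (192,215,280,312)
    sub=P[y0:y1,x0:x1].reshape(-1,3); hs=g[y0:y1,x0:x1].reshape(-1,3)
    gm=(hs[:,0]>85)&(hs[:,0]<125)&(hs[:,1]>20)&(hs[:,2]>90)
    q=sub[gm]; base=q[(q[:,2]<0.03)]
    print('stand',len(q),len(base),cv2.minAreaRect((base[:,:2]*1000).astype(np.float32)))
    hi=q[q[:,2]>0.045]; print('plate',len(hi),hi.mean(0).round(3), hi[:,2].max())
    if len(hi)>10: print(cv2.minAreaRect((hi[:,:2]*1000).astype(np.float32)))
    cr=cv2.resize(im[b[1]-5:b[3]+5,b[0]-5:b[2]+5],None,fx=5,fy=5,interpolation=cv2.INTER_CUBIC)
    cs=cv2.resize(im[y0:y1,x0:x1],None,fx=4,fy=4,interpolation=cv2.INTER_CUBIC)
    cv2.imwrite(f'pics/r_{n}.png',cr); cv2.imwrite(f'pics/s_{n}.png',cs); print(cr.shape)
a=[cv2.imread(f'pics/r_{n}.png') for n in('top','side')]
W=np.zeros((600,800,3),np.uint8)
a=[cv2.resize(x,None,fx=.74,fy=.74) for x in a]
o=0
for x in a: W[:x.shape[0],o:o+x.shape[1]]=x; o+=x.shape[1]+10
cv2.imwrite('pics/rack0.png',W[:380])
E
```

```text
top blue 159 305 372 154 165 lo [ 0.494 -0.366  0.093] hi [ 0.51  -0.232  0.14 ]
  tab 76 [ 0.5009 -0.2972  0.1379] [0.161 0.181 0.891] 0.997
top yellow 116 305 374 150 161 lo [ 0.502 -0.371  0.093] hi [ 0.519 -0.23   0.141]
  tab 40 [ 0.5157 -0.3522  0.1369] [0.013 0.026 0.036] 0.142
top red 1268 301 373 158 184 lo [ 0.463 -0.371  0.017] hi [ 0.494 -0.231  0.135]
  tab 93 [ 0.4872 -0.2432  0.1632] [0.152 0.129 0.892] 0.997
stand 1986 1796 ((447.42510986328125, 70.68292999267578), (123.76371765136719, 184.48814392089844), 12.993006706237793)
plate 189 [0.479 0.075 0.103] 0.9967233199206154
((442.4916076660156, -9.643646240234375), (297.1114196777344, 80.770263671875), 67.87531280517578)
(385, 550, 3)
side blue 118 237 248 122 180 lo [ 0.474 -0.364  0.017] hi [ 0.51  -0.225  0.137]
  tab 27 [ 0.5054 -0.2973  0.1277] [0.013 0.024 0.032] 0.138
side yellow 67 235 244 114 179 lo [ 0.484 -0.36   0.023] hi [ 0.521 -0.223  0.138]
  tab 13 [ 0.5152 -0.3319  0.133 ] [0.026 0.127 0.03 ] 0.139
side red 602 221 258 111 180 lo [ 0.464 -0.369  0.015] hi [ 0.496 -0.226  0.131]
  tab 57 [ 0.4891 -0.2134  0.1366] [0.164 0.838 0.421] 0.526
stand 601 597 ((403.7174987792969, 62.38355255126953), (34.889854431152344, 183.8569793701172), 13.052653312683105)
plate 4 [0.338 0.576 0.526] 0.526419807642134
(475, 375, 3)
```

View pics/rack0.png

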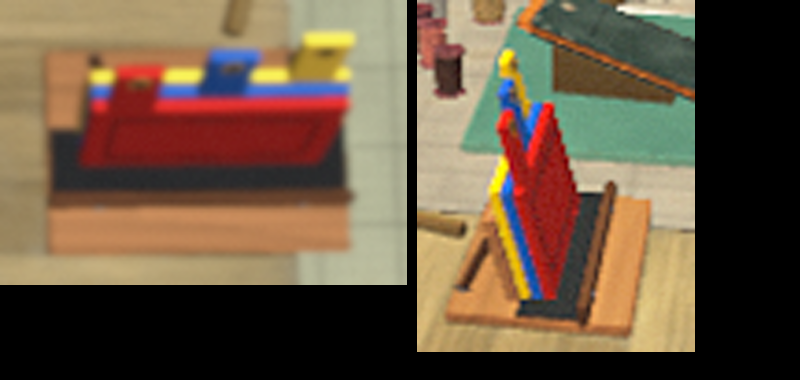

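Both crops show the order from front to back: red, blue, yellow. Blue is in the middle, with its tab at top (342,158). Next I'll measure the yaw and the stand precisely.

```bash
python3 - <<'E'
from h import *
for n,b,s in(('top',(285,145,385,212),(122,150,222,226)),('side',(220,105,285,190),(192,215,280,312))):
    c=dict(np.load(n+'0.npz')); P=cloud(c); im=c['image']; M=masks(im)
    def sub(a,b): return a[b[1]:b[3],b[0]:b[2]]
    Q=sub(P,b)[sub(M['red'],b)]; Q=Q[(Q[:,2]<.085)&(Q[:,2]>.025)&(Q[:,0]<.52)&(Q[:,0]>.44)]
    for _ in range(4):
        m=Q.mean(0); nn=np.linalg.svd(Q-m)[2][2]; d=(Q-m)@nn; Q=Q[abs(d)<max(2*d.std(),.001)]
    nn*=-np.sign(nn[0]); print(n,'red plane',m.round(4),nn.round(3),'yaw',np.degrees(np.arctan2(-nn[1],-nn[0])).round(2),'lean',np.degrees(np.arcsin(nn[2])).round(2),len(Q),d.std())
    for k in M:
        Q=sub(P,b)[sub(M[k],b)]; Q=Q[(Q[:,2]<.2)]
        T=Q[Q[:,2]>.106]; print('  ',k,'tab mid y',(T[:,1].min()+T[:,1].max())/2,T[:,1].min(),T[:,1].max(),'top z',T[:,2].max(),'all y',np.percentile(Q[:,1],[1,99]).round(4), 'tabtop', T[T[:,2]>T[:,2].max()-.006].mean(0).round(4))
    # stand in guessed frame
    Q=sub(P,s).reshape(-1,3); I=sub(im,s).reshape(-1,3); ok=Q[:,2]<.2;Q,I=Q[ok],I[ok]
    g=cv2.cvtColor(I[None],cv2.COLOR_BGR2HSV)[0]
    ya=np.radians(13); Rz=np.array([[np.cos(ya),np.sin(ya)],[-np.sin(ya),np.cos(ya)]])
    o=np.array([.447,.0705]); L=(Q[:,:2]-o)@Rz.T
    for nm,m in (('grey z<20',(g[:,0]>85)&(g[:,0]<125)&(g[:,1]>20)&(g[:,2]>90)&(Q[:,2]<.02)),('black',(g[:,2]<70)&(Q[:,2]<.03)&(abs(L[:,0])<.06)&(abs(L[:,1])<.1)),('white',(g[:,2]>190)&(g[:,1]<25)&(Q[:,2]<.04)),('z>35',(Q[:,2]>.035)&(abs(L[:,0])<.08)),('z>68',(Q[:,2]>.068)&(abs(L[:,0])<.08))):
        l=L[m]; 
        if len(l)<5: print('  ',nm,len(l)); continue
        r=cv2.minAreaRect((Q[m][:,:2]*1000).astype(np.float32))
        print('  ',nm,len(l),'x',np.percentile(l[:,0],[1,50,99]).round(4),'y',np.percentile(l[:,1],[1,50,99]).round(4),'z',np.percentile(Q[m][:,2],[1,50,99]).round(4),'slope deg',np.degrees(np.polyfit(l[:,1],l[:,0],1)[0]).round(2),np.round(r[0],1),np.round(r[1],1),round(r[2],1))
E
```

```text
top red plane [ 0.4738 -0.2999  0.056 ] [-0.963 -0.022  0.269] yaw 1.29 lean 15.62 661 0.0005188619337822817
   blue tab mid y -0.3010455266629034 -0.3134149566950314 -0.2886760966307754 top z 0.1439673684547811 all y [-0.3691 -0.2294] tabtop [ 0.5079 -0.301   0.1396]
   yellow tab mid y -0.3524778543006584 -0.3652616418878498 -0.339694066713467 top z 0.1419027187780274 all y [-0.3724 -0.2285] tabtop [ 0.5165 -0.3517  0.1393]
   red tab mid y -0.2490128833165437 -0.2608150283100121 -0.23721073832307532 top z 0.14281522504229505 all y [-0.3737 -0.2281] tabtop [ 0.4986 -0.2476  0.1393]
   grey z<20 1796 x [-0.0606 -0.035   0.0615] y [-0.0903 -0.0067  0.0908] z [0.0066 0.0108 0.0151] slope deg -3.77 [447.4  70.7] [123.8 184.5] 13.0
   black 866 x [-0.0115  0.0012  0.0144] y [-0.0875  0.0015  0.0892] z [0.0085 0.0127 0.0164] slope deg -0.07 [448.5  71.6] [ 27.1 180.7] 13.3
   white 286 x [-0.0247 -0.0209 -0.0169] y [-0.092  -0.0032  0.091 ] z [0.0196 0.0244 0.0283] slope deg 0.03 [426.5  65.8] [  8.2 186.6] 13.1
   z>35 654 x [0.0219 0.0307 0.0448] y [-0.0581  0.      0.0597] z [0.0356 0
[... 803 characters left out ...]
y z<20 597 x [-0.0612 -0.0492 -0.0268] y [-0.0885  0.0415  0.0924] z [0.0071 0.0092 0.0112] slope deg 1.24 [403.7  62.4] [ 34.9 183.9] 13.1
   black 1122 x [-0.0145  0.0004  0.0153] y [-0.0885  0.0164  0.0924] z [0.0091 0.0112 0.0133] slope deg 0.06 [447.2  72.4] [ 30.4 185.1] 13.0
   white 285 x [-0.0254 -0.0203  0.0223] y [-0.0889  0.0145  0.0918] z [0.0081 0.0227 0.0247] slope deg 0.62 [464.7  75.4] [ 87.7 184.9] 12.9
   z>35 637 x [0.0237 0.0337 0.049 ] y [-0.0547  0.0213  0.0622] z [0.0354 0.0641 0.0743] slope deg 0.31 [482.4  81.1] [ 27.4 120.8] 13.6
   z>68 271 x [0.0329 0.0378 0.0431] y [-0.0553  0.0108  0.0609] z [0.0691 0.0725 0.0746] slope deg -0.1 [484.1  80.8] [ 10.4 119.5] 13.5
```

```bash
cat >> h.py <<'E'
from scipy.linalg import logm, expm
def pose(p,yaw_deg,lean_deg):
    "tool held with y = board x, z = -board z"
    y,l=np.radians([yaw_deg,lean_deg]); bz=np.array([np.sin(l)*np.cos(y),np.sin(l)*np.sin(y),np.cos(l)]); by=np.array([-np.sin(y),np.cos(y),0]); bx=np.cross(by,bz)
    T=np.eye(4); T[:3,:3]=np.stack([by,bx,-bz],1); T[:3,3]=p; return T
def cur():
    s=robot.observe(); T=np.eye(4); T[:3,:3]=R.from_euler('xyz',s['tool_rot']).as_matrix(); T[:3,3]=s['tool_pos']; return T,s
def plan(T1,T0=None,n=8):
    if T0 is None: T0,_=cur()
    D=expm(np.real(logm(np.linalg.inv(T0)@T1))/n)
    print(n,'rows of',(D[:3,3]*100).round(3).tolist(),R.from_matrix(D[:3,:3]).as_rotvec().round(4).tolist())
    X=T0.copy(); out=[]
    for i in range(n): X=X@D; out.append(X[:3,3].round(3).tolist())
    return out
GR=pose([.5015,-.299,.111],1.3,15.3)
E
python3 - <<'E'
from h import *
A=GR.copy(); A[:3,3]-=.08*A[:3,2]
print(A[:3,3]); print(plan(A,n=16))
E
```

```text
[ 0.52260441 -0.29852107  0.18816459]
16 rows of [2.459, 1.094, 0.082] [0.0144, -0.0105, -0.0779]
[[0.201, -0.497, 0.233], [0.228, -0.497, 0.232], [0.255, -0.495, 0.23], [0.281, -0.491, 0.228], [0.308, -0.485, 0.226], [0.333, -0.476, 0.224], [0.358, -0.466, 0.221], [0.382, -0.454, 0.218], [0.404, -0.44, 0.214], [0.426, -0.424, 0.211], [0.446, -0.407, 0.207], [0.465, -0.388, 0.203], [0.482, -0.367, 0.2], [0.497, -0.345, 0.196], [0.511, -0.322, 0.192], [0.523, -0.299, 0.188]]
```

Request:
{"op": "carry_out", "data": {
  "deltas": [
    [2.46,1.09,0.08,0.0144,-0.0105,-0.078,1],
    [2.46,1.09,0.08,0.0144,-0.0105,-0.078,1],
    [2.46,1.09,0.08,0.0144,-0.0105,-0.078,0.8],
    [2.46,1.09,0.08,0.0144,-0.0105,-0.078,0.6],
    [2.46,1.09,0.08,0.0144,-0.0105,-0.078,0.5],
    [2.46,1.09,0.08,0.0144,-0.0105,-0.078,0.5],
    [2.46,1.09,0.08,0.0144,-0.0105,-0.078,0.5],
    [2.46,1.09,0.08,0.0144,-0.0105,-0.078,0.5]
  ]
}}

```text
time: 0.77
tool_pos: [0.3827, -0.4534, 0.2176]
tool_rot: [-3.007, 0.044, 0.97]
contact_force: [-0.4, -0.7, 0.2]
opening: 0.0566
grip_force: 0.0
```

Request:
{"op": "carry_out", "data": {
  "deltas": [
    [2.46,1.09,0.08,0.0144,-0.0105,-0.078,0.5],
    [2.46,1.09,0.08,0.0144,-0.0105,-0.078,0.5],
    [2.46,1.09,0.08,0.0144,-0.0105,-0.078,0.5],
    [2.46,1.09,0.08,0.0144,-0.0105,-0.078,0.5],
    [2.46,1.09,0.08,0.0144,-0.0105,-0.078,0.5],
    [2.46,1.09,0.08,0.0144,-0.0105,-0.078,0.5],
    [2.46,1.09,0.08,0.0144,-0.0105,-0.078,0.5],
    [2.46,1.09,0.08,0.0144,-0.0105,-0.078,0.5]
  ]
}}

```text
time: 1.43
tool_pos: [0.5228, -0.2971, 0.1881]
tool_rot: [-2.873, -0.0, 1.599]
contact_force: [0.2, -0.8, -0.1]
opening: 0.0457
grip_force: 0.0
```

```bash
python3 - <<'E'
from h import *
for i in range(5): c=cams.read_camera('side')
T,s=cur(); print(s['tool_pos'],s['opening'],s['contact_force'],s['qpos'].round(3))
cv2.imwrite('pics/a1.png',cv2.resize(c['image'][60:200,190:330],None,fx=4,fy=4,interpolation=cv2.INTER_CUBIC))
plan(GR,n=8)
E
```

```text
[ 0.52200529 -0.29856172  0.18883475] 0.046022696884637185 [ 0.36911106  0.17335414 -0.56392752] [-0.57   0.66   1.149 -0.149  1.555 -0.574]
8 rows of [0.001, 0.01, 1.006] [-0.0, 0.0001, 0.0]
```

View pics/a1.png

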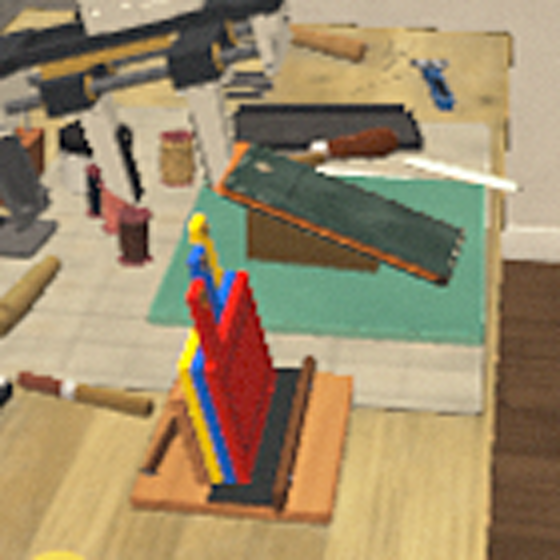

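The fingers sit above the tabs, with their inner faces at crop x≈120 and 195 and the blue tab top at (198,258). I'll check by projection that the jaws are centred on the tab.

```bash
python3 - <<'E'
from h import *
T,s=cur()
def proj(c,p):
    q=c['world_to_cam']@np.append(p,1); return np.array([c['cx']+c['fx']*q[0]/-q[2],c['cy']-c['fy']*q[1]/-q[2]])
c=cams.read_camera('side')
f=lambda p:((proj(c,p)-[190,60])*4).round(0)
tip=T[:3,3]+.008*T[:3,2]
print('tip centre',f(tip),'+y23',f(tip+.023*T[:3,1]),'-y23',f(tip-.023*T[:3,1]))
print('tabtop expected',f([.509,-.299,.138]), 'axis',[f(GR[:3,3]-k*GR[:3,2]) for k in(.028,.07)])
P=cloud(c)
# finger points
q=P[60:120,190:260].reshape(-1,3); L=(q-T[:3,3])@T[:3,:3]; m=(abs(L[:,0])<.03)&(L[:,2]>-.03)&(L[:,2]<.012)&(abs(L[:,1])<.07)
print(len(L[m]),np.sort(L[m][:,1]).round(3)[::6], np.percentile(L[m][:,0],[2,98]),L[m][:,2].max())
m=masks(c['image'])['blue'];Q=P[m];L=(Q-GR[:3,3])@GR[:3,:3]; t=(abs(L[:,0])<.03)&(abs(L[:,1])<.03)&(L[:,2]<.015)
print('blue tab in GR frame',L[t].mean(0),np.percentile(L[t],[2,98],0))
E
```

```text
tip centre [176. 186.] +y23 [141. 193.] -y23 [211. 178.]
tabtop expected [194. 251.] axis [array([194., 251.]), array([176., 190.])]
245 [-0.041 -0.04  -0.04  -0.039 -0.039 -0.038 -0.036 -0.035 -0.034 -0.032
 -0.031 -0.031 -0.03  -0.028 -0.027 -0.026 -0.026 -0.024 -0.023 -0.022
  0.023  0.024  0.024  0.024  0.024  0.024  0.025  0.025  0.027  0.027
  0.028  0.029  0.03   0.031  0.033  0.033  0.035  0.036  0.037  0.039
  0.04 ] [-0.00702682  0.01494705] 0.00871405133830651
blue tab in GR frame [ 0.00124295 -0.00090445 -0.01452045] [[-0.01110518 -0.0024418  -0.02856802]
 [ 0.01364836  0.00278352  0.01347794]]
```

Request:
{"op": "carry_out", "data": {
  "deltas": [
    [0,0,1.3,0,0,0,0.5],
    [0,0,1.3,0,0,0,0.5],
    [0,0,1.3,0,0,0,0.5],
    [0,0,1.3,0,0,0,0.5],
    [0,0,1.2,0,0,0,0.5],
    [0,0,1.0,0,0,0,0.5],
    [0,0,0.6,0,0,0,0.5],
    [0,0,0,0,0,0,0.45]
  ],
  "force": 15
}}

```text
time: 2.4
tool_pos: [0.4999, -0.2992, 0.1108]
tool_rot: [-2.873, -0.001, 1.593]
contact_force: [-1.4, 0.4, 0.1]
opening: 0.0431
grip_force: 0.0
```

Request:
{"op": "carry_out", "data": {
  "deltas": [
    [0,0,0,0,0,0,0.38],
    [0,0,0,0,0,0,0.32],
    [0,0,0,0,0,0,0.26],
    [0,0,0,0,0,0,0.22],
    [0,0,0,0,0,0,0.19],
    [0,0,0,0,0,0,0.16],
    [0,0,0,0,0,0,0.14],
    [0,0,0,0,0,0,0.13]
  ]
}}

```text
time: 3.07
tool_pos: [0.5012, -0.2987, 0.1119]
tool_rot: [-2.875, 0.001, 1.595]
contact_force: [-0.4, -0.2, 0.5]
opening: 0.0124
grip_force: 0.0
```

```bash
python3 - <<'E'
from h import *
for i in range(2): c=cams.read_camera('top')
T,s=cur(); print(s['tool_pos'],s['opening'],s['contact_force'],s['grip_force'], ((T[:3,3]-GR[:3,3])@GR[:3,:3]).round(4))
c2=cams.read_camera('side')
a=cv2.resize(c['image'][130:215,285:385],None,fx=4,fy=4,interpolation=cv2.INTER_CUBIC);b=cv2.resize(c2['image'][100:190,205:295],None,fx=4,fy=4,interpolation=cv2.INTER_CUBIC)
W=np.zeros((360,770,3),np.uint8);W[:340,:400]=a;W[:360,410:770]=b;cv2.imwrite('pics/a2.png',W)
E
```

```text
[ 0.50110679 -0.29875996  0.11186871] 0.012176363176418863 [ 0.06603217  0.19304996 -0.31460269] 0.0 [ 0.0002 -0.0006 -0.0007]
```

View pics/a2.png

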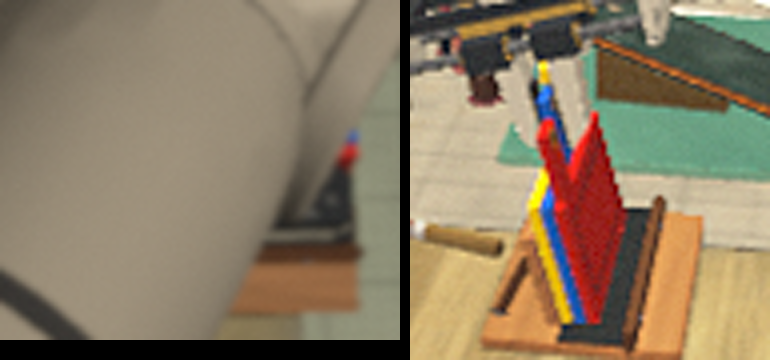

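The arm blocks the top view. In the side view the fingers straddle the blue tab near (548,100) and touch nothing. I'll close on it.

Request:
{"op": "carry_out", "data": {
  "deltas": [
    [0,0,0,0,0,0,0.11],
    [0,0,0,0,0,0,0.1],
    [0,0,0,0,0,0,0.09],
    [0,0,0,0,0,0,0.08],
    [0,0,0,0,0,0,0.06],
    [0,0,0,0,0,0,0.04],
    [0,0,0,0,0,0,0.0],
    [0,0,0,0,0,0,0.0]
  ],
  "force": 25
}}

```text
time: 3.88
tool_pos: [0.5011, -0.2988, 0.1118]
tool_rot: [-2.875, 0.001, 1.595]
contact_force: [0.5, 0.7, -1.1]
opening: 0.008
grip_force: 25.0
```

Request:
{"op": "carry_out", "data": {
  "deltas": [
    [0,0,-0.2,0,0,0,0],
    [0,0,-0.3,0,0,0,0],
    [0,0,-0.4,0,0,0,0],
    [0,0,-0.5,0,0,0,0],
    [0,0,-0.5,0,0,0,0],
    [0,0,-0.5,0,0,0,0],
    [0,0,-0.5,0,0,0,0],
    [0,0,-0.5,0,0,0,0]
  ]
}}

```text
time: 4.55
tool_pos: [0.5103, -0.2986, 0.1453]
tool_rot: [-2.875, 0.001, 1.595]
contact_force: [1.0, -0.2, -1.0]
opening: 0.0076
grip_force: 25.0
```

Request:
{"op": "carry_out", "data": {
  "deltas": [
    [0,0,-0.6,0,0,0,0],
    [0,0,-0.7,0,0,0,0],
    [0,0,-0.8,0,0,0,0],
    [0,0,-0.8,0,0,0,0],
    [0,0,-0.8,0,0,0,0],
    [0,0,-0.8,0,0,0,0],
    [0,0,-0.8,0,0,0,0],
    [0,0,-0.8,0,0,0,0]
  ]
}}

```text
time: 5.22
tool_pos: [0.5264, -0.2981, 0.2044]
tool_rot: [-2.875, 0.001, 1.595]
contact_force: [0.7, 0.3, -0.9]
opening: 0.0078
grip_force: 25.0
```

Request:
{"op": "carry_out", "data": {
  "deltas": [
    [0,0,-0.9,0,0,0,0],
    [0,0,-1.0,0,0,0,0],
    [0,0,-1.0,0,0,0,0],
    [0,0,-1.0,0,0,0,0],
    [0,0,-0.8,0,0,0,0],
    [0,0,-0.8,0,0,0,0],
    [0,0,-0.5,0,0,0,0],
    [0,0,0,0,0,0,0]
  ]
}}

```text
time: 5.88
tool_pos: [0.5425, -0.2979, 0.2625]
tool_rot: [-2.876, 0.002, 1.595]
contact_force: [0.0, 0.0, -1.1]
opening: 0.0074
grip_force: 25.0
```

```bash
python3 - <<'E'
from h import *
for i in range(2): c=cams.read_camera('top')
T,s=cur(); print(s['tool_pos'],s['tool_rot'],s['opening'],s['contact_force'],s['grip_force'], ((T[:3,3]-GR[:3,3])@GR[:3,:3]).round(4))
c2=cams.read_camera('side')
P=cloud(c2); M=masks(c2['image']); Q=P[M['blue']]; L=(Q-T[:3,3])@T[:3,:3]
m=(abs(L[:,0])<.1)&(abs(L[:,1])<.03)&(L[:,2]<.14); L=L[m]; print('blue in tool',len(L),np.percentile(L,[1,50,99],0).round(4).tolist())
a=cv2.resize(c['image'][130:215,285:385],None,fx=4,fy=4);b=cv2.resize(c2['image'][70:190,205:325],None,fx=4,fy=4,interpolation=cv2.INTER_CUBIC)
cv2.imwrite('pics/a3.png',b)
E
```

```text
[ 0.54192314 -0.29769312  0.26116378] [-2.87446702e+00  4.70138548e-04  1.59476979e+00] 0.007913040222393225 [ 0.62681225  0.6717273  -1.56025605] 24.99985009431839 [ 0.0004 -0.0006 -0.1555]
blue in tool 690 [[-0.0713, -0.0042, -0.0244], [0.0127, -0.003, 0.0514], [0.0745, 0.003, 0.0994]]
```

View pics/a3.png

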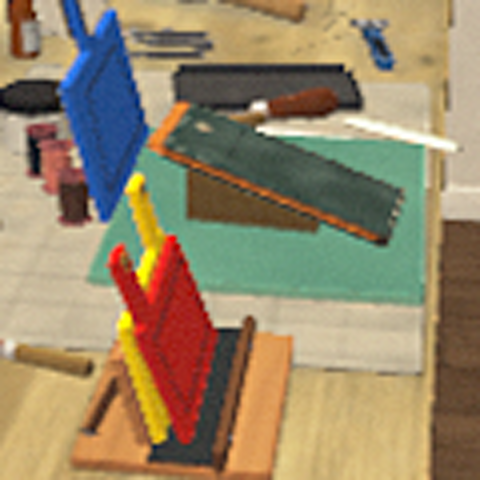

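Blue is fully clear of the stack at crop (105,120). Red and yellow are still leaning in the rack at (175,340).

```bash
cat >> h.py <<'E'
SY=13.1
def stand(xl,zl,yl=0.,L=.102,lean=15.):
    y=np.radians(SY); o=np.array([.443,.0711,0]); O=o+[np.cos(y)*xl-np.sin(y)*yl,np.sin(y)*xl+np.cos(y)*yl,zl]
    T=pose(O,SY,lean); T[:3,3]-=L*T[:3,2]; return T
E
python3 - <<'E'
from h import *
for n in('top','side'):
    c=dict(np.load(n+'0.npz'));P=cloud(c).reshape(-1,3)
    m=(P[:,2]>.15)&(P[:,2]<.7)&(P[:,0]>.45)&(P[:,0]<.78)&(P[:,1]>-.42)&(P[:,1]<.3)
    print(n,m.sum(),P[m].min(0) if m.sum() else '',P[m].max(0) if m.sum() else '')
A=stand(.010,.165); print(A[:3,3]); print(plan(A,n=24))
B=stand(.010,.018); plan(B,T0=A,n=12)
E
```

```text
top 7759 [ 0.68505676 -0.32066068  0.15005403] [0.77998708 0.2061686  0.33727555]
side 8848 [ 0.68617414 -0.32131693  0.15001915] [0.77999939 0.20734779 0.334477  ]
[0.47845228 0.07935    0.26352443]
24 rows of [1.594, -0.071, 0.008] [-0.0002, -0.0022, -0.0082]
[[0.541, -0.282, 0.261], [0.539, -0.266, 0.261], [0.538, -0.25, 0.261], [0.537, -0.234, 0.261], [0.535, -0.218, 0.261], [0.533, -0.202, 0.262], [0.531, -0.186, 0.262], [0.529, -0.171, 0.262], [0.527, -0.155, 0.262], [0.525, -0.139, 0.262], [0.522, -0.123, 0.262], [0.52, -0.108, 0.262], [0.517, -0.092, 0.262], [0.514, -0.076, 0.262], [0.511, -0.06, 0.263], [0.508, -0.045, 0.263], [0.505, -0.029, 0.263], [0.501, -0.014, 0.263], [0.498, 0.002, 0.263], [0.494, 0.018, 0.263], [0.491, 0.033, 0.263], [0.487, 0.049, 0.263], [0.483, 0.064, 0.263], [0.478, 0.079, 0.264]]
12 rows of [-0.0, 0.317, 1.183] [-0.0, 0.0, 0.0]
```

Request:
{"op": "carry_out", "data": {
  "deltas": [
    [0.6,-0.4,0,0,-0.002,-0.008,0],
    [1.2,-0.4,0,0,-0.002,-0.008,0],
    [1.6,-0.4,0,0,-0.002,-0.008,0],
    [1.8,-0.4,0,0,-0.002,-0.008,0],
    [1.8,-0.4,0,0,-0.002,-0.008,0],
    [1.8,-0.4,0,0,-0.002,-0.008,0],
    [1.8,-0.4,0,0,-0.002,-0.008,0],
    [1.8,-0.4,0,0,-0.002,-0.008,0]
  ]
}}

```text
time: 6.7
tool_pos: [0.5032, -0.1743, 0.2696]
tool_rot: [-2.874, -0.001, 1.662]
contact_force: [-0.1, 0.6, -1.1]
opening: 0.0079
grip_force: 25.0
```

Request:
{"op": "carry_out", "data": {
  "deltas": [
    [1.8,-0.07,0,0,-0.002,-0.008,0],
    [1.8,-0.07,0,0,-0.002,-0.008,0],
    [1.8,-0.07,0,0,-0.002,-0.008,0],
    [1.8,-0.07,0,0,-0.002,-0.008,0],
    [1.8,-0.07,0,0,-0.002,-0.008,0],
    [1.8,-0.07,0,0,-0.002,-0.008,0],
    [1.8,-0.07,0,0,-0.002,-0.008,0],
    [1.8,-0.07,0,0,-0.002,-0.008,0]
  ]
}}

```text
time: 7.37
tool_pos: [0.4807, -0.0321, 0.2714]
tool_rot: [-2.874, -0.003, 1.727]
contact_force: [0.2, 0.2, -0.2]
opening: 0.0079
grip_force: 25.0
```

```bash
python3 - <<'E'
from h import *
for i in range(3): c=cams.read_camera('side')
T,s=cur(); print(s['tool_pos'],s['contact_force'],s['opening'])
A=stand(.010,.165); print(plan(A,n=8))
E
```

```text
[ 0.4810206  -0.03226464  0.27158127] [-0.10249999 -0.55755302  0.0954705 ] 0.008147119730499312
8 rows of [1.377, 0.249, 0.039] [-0.0006, -0.0026, -0.0084]
[[0.481, -0.018, 0.271], [0.481, -0.004, 0.27], [0.481, 0.01, 0.269], [0.481, 0.024, 0.268], [0.48, 0.038, 0.267], [0.48, 0.051, 0.266], [0.479, 0.065, 0.265], [0.478, 0.079, 0.264]]
```

Request:
{"op": "carry_out", "data": {
  "deltas": [
    [1.5,0.25,0.04,0,-0.003,-0.008,0],
    [1.6,0.25,0.04,0,-0.003,-0.008,0],
    [1.6,0.25,0.04,0,-0.003,-0.008,0],
    [1.6,0.25,0.04,0,-0.003,-0.008,0],
    [1.6,0.25,0.04,0,-0.003,-0.009,0],
    [1.4,0.25,0.04,0,-0.003,-0.009,0],
    [1.1,0.25,0.04,0,-0.002,-0.009,0],
    [0.6,0.25,0.04,0,-0.002,-0.009,0]
  ]
}}

```text
time: 8.18
tool_pos: [0.4798, 0.0788, 0.263]
tool_rot: [-2.875, 0.001, 1.799]
contact_force: [-0.8, 0.1, -0.5]
opening: 0.0076
grip_force: 25.0
```

```bash
python3 - <<'E'
from h import *
for i in range(3): c=cams.read_camera('side')
T,s=cur(); print(s['tool_pos'],s['contact_force'],s['opening'])
M=masks(c['image']); P=cloud(c); Q=P[M['blue']]; L=(Q-T[:3,3])@T[:3,:3]
m=(abs(L[:,0])<.1)&(abs(L[:,1])<.03)&(L[:,2]<.14)&(L[:,2]>-.05); L=L[m]; Q=Q[m]; print('blue in tool',len(L),np.percentile(L,[.5,50,99.5],0).round(4).tolist())
b=L[L[:,2]<.085]; b=b[(b[:,2]>.035)]; print('body y-extent',np.percentile(b[:,0],[.5,99.5]))
plan(stand(.010,.040),n=8)
E
```

```text
[0.47999968 0.07797981 0.26298265] [ 0.56372525  0.23337646 -1.33865062] 0.007957360370587795
blue in tool 1081 [[-0.069, -0.0041, -0.0277], [0.0231, -0.0032, 0.0453], [0.0745, 0.0038, 0.0992]]
body y-extent [-0.07011065  0.0745722 ]
8 rows of [0.022, 0.393, 1.505] [-0.0007, 0.0001, -0.0002]
```

Request:
{"op": "carry_out", "data": {
  "deltas": [
    [0.02,0.3,1.2,-0.0007,0,0,0],
    [0.02,0.4,1.6,-0.0007,0,0,0],
    [0.02,0.45,1.7,-0.0007,0,0,0],
    [0.02,0.45,1.7,-0.0007,0,0,0],
    [0.02,0.45,1.7,-0.0007,0,0,0],
    [0.02,0.45,1.7,-0.0007,0,0,0],
    [0.02,0.38,1.5,-0.0007,0,0,0],
    [0.02,0.25,0.9,-0.0007,0,0,0]
  ]
}}

```text
time: 9.0
tool_pos: [0.4779, 0.0785, 0.1377]
tool_rot: [-2.878, 0.001, 1.797]
contact_force: [0.5, 0.4, -1.6]
opening: 0.0083
grip_force: 25.0
```

```bash
python3 - <<'E'
from h import *
for i in range(3): c=cams.read_camera('side')
T,s=cur(); print(s['tool_pos'],s['contact_force'],s['opening'])
plan(stand(.010,.016),n=8)
cv2.imwrite('pics/a4.png',cv2.resize(c['image'][190:320,180:290],None,fx=4,fy=4,interpolation=cv2.INTER_CUBIC))
E
```

```text
[0.47839157 0.07890052 0.1390447 ] [ 0.18712998 -0.00656631 -1.22799749] 0.007788502343699227
8 rows of [0.005, 0.081, 0.296] [-0.0, 0.0001, -0.0003]
```

View pics/a4.png

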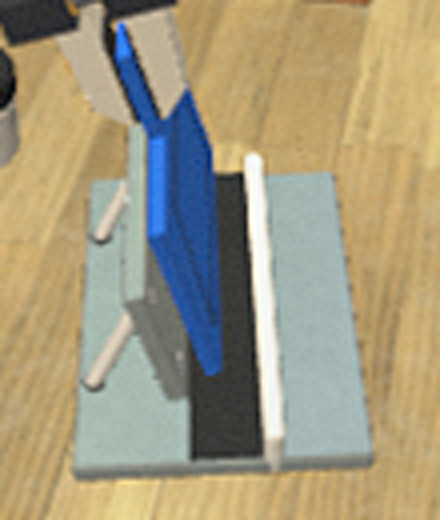

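The board hangs parallel to the back plate and just in front of it, with its foot corner at (205,370) above the black tray. I'll lower it gently.

Request:
{"op": "carry_out", "data": {
  "deltas": [
    [0,0.08,0.3,0,0,0,0],
    [0,0.08,0.3,0,0,0,0],
    [0,0.08,0.3,0,0,0,0],
    [0,0.08,0.3,0,0,0,0],
    [0,0.08,0.3,0,0,0,0],
    [0,0.08,0.3,0,0,0,0],
    [0,0.08,0.3,0,0,0,0],
    [0,0,0,0,0,0,0]
  ]
}}

```text
time: 9.82
tool_pos: [0.4781, 0.0795, 0.1168]
tool_rot: [-2.879, 0.001, 1.798]
contact_force: [-0.2, 0.6, -1.1]
opening: 0.008
grip_force: 25.0
```

Request:
{"op": "carry_out", "data": {
  "deltas": [
    [0,0.03,0.1,0,0,0,0],
    [0,0.03,0.1,0,0,0,0],
    [0,0.03,0.1,0,0,0,0],
    [0,0,0,0,0,0,0],
    [0,0,0,0,0,0,0],
    [0,0,0,0,0,0,0],
    [0,0,0,0,0,0,0],
    [0,0,0,0,0,0,0]
  ]
}}

```text
time: 10.48
tool_pos: [0.4785, 0.0795, 0.1144]
tool_rot: [-2.881, 0.001, 1.798]
contact_force: [-0.7, -0.7, -0.5]
opening: 0.008
grip_force: 25.0
```

Request:
{"op": "carry_out", "data": {
  "deltas": [
    [0,0.1,-0.026,0,0,0,0],
    [0,0.1,-0.026,0,0,0,0],
    [0,0.1,-0.026,0,0,0,0],
    [0,0.1,-0.026,0,0,0,0],
    [0,0,0,0,0,0,0],
    [0,0,0,0,0,0,0],
    [0,0,0,0,0,0,0],
    [0,0,0,0,0,0,0]
  ]
}}

```text
time: 11.15
tool_pos: [0.4825, 0.0804, 0.1142]
tool_rot: [-2.88, 0.001, 1.798]
contact_force: [0.3, -0.2, -1.9]
opening: 0.008
grip_force: 25.0
```

```bash
python3 - <<'E'
from h import *
f=[]
for i in range(4): c=cams.read_camera('side'); f.append(robot.observe()['contact_force'])
T,s=cur(); print(s['tool_pos'],np.mean(f,0),s['tool_rot'])
G=stand(.016,.013); print('remaining in tool',((G[:3,3]-T[:3,3])@T[:3,:3]).round(4), R.from_matrix(T[:3,:3].T@G[:3,:3]).as_rotvec())
P=cloud(c); m=masks(c['image'])['blue']; Q=P[m]; y=np.radians(SY); l=(Q[:,:2]-[.443,.0711])@np.array([[np.cos(y),-np.sin(y)],[np.sin(y),np.cos(y)]]); k=(abs(l[:,0])<.08)&(abs(l[:,1])<.1)&(Q[:,2]<.09); print('board y in stand',np.percentile(l[k][:,1],[.5,99.5]),'x',np.percentile(l[k][:,0],[1,99]),'z',np.percentile(Q[k][:,2],[.5,99.5]))
cv2.imwrite('pics/a5.png',cv2.resize(c['image'][190:320,180:290],None,fx=4,fy=4,interpolation=cv2.INTER_CUBIC))
E
```

```text
[0.48248762 0.08041633 0.11426541] [ 0.10534645 -0.11481837 -1.20127145] [-2.88035596e+00  1.03211224e-03  1.79801389e+00]
remaining in tool [-0.0001  0.0025  0.0022] [ 0.00056196  0.00062973 -0.00163912]
board y in stand [-0.07308226  0.07438665] x [0.01072605 0.03311256] z [0.01008573 0.08969703]
```

View pics/a5.png

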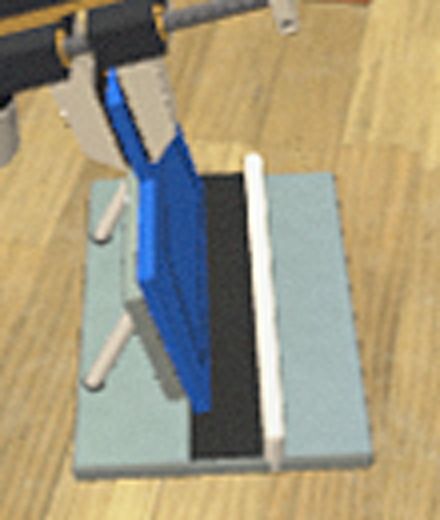

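The foot is in the tray at (195,405), close to the plate, centred and square. The last approach is about 2 mm down and 2 mm back.

Request:
{"op": "carry_out", "data": {
  "deltas": [
    [0,0.015,0.06,0,0,0,0],
    [0,0.015,0.06,0,0,0,0],
    [0,0.015,0.05,0,0,0,0],
    [0,0,0,0,0,0,0],
    [0,0.06,-0.01,0,0,0,0],
    [0,0.06,-0.01,0,0,0,0],
    [0,0,0,0,0,0,0],
    [0,0,0,0,0,0,0]
  ]
}}

```text
time: 12.02
tool_pos: [0.4838, 0.0807, 0.1124]
tool_rot: [-2.88, 0.001, 1.798]
contact_force: [-1.4, -0.2, -1.0]
opening: 0.0079
grip_force: 25.0
```

Request:
{"op": "carry_out", "data": {
  "deltas": [
    [0,0.01,0.05,0,0,0,0],
    [0,0,0,0,0,0,0],
    [0,0.06,0,0,0,0,0],
    [0,0,0,0,0,0,0],
    [0,0,0,0,0,0,0],
    [0,0,0,0,0,0,0],
    [0,0,0,0,0,0,0],
    [0,0,0,0,0,0,0]
  ]
}}

```text
time: 12.68
tool_pos: [0.4843, 0.0808, 0.1117]
tool_rot: [-2.88, 0.001, 1.798]
contact_force: [-0.6, 0.3, -1.7]
opening: 0.0077
grip_force: 25.0
```

```bash
python3 - <<'E'
from h import *
f=[]
for i in range(5): c=cams.read_camera('side'); f.append(robot.observe()['contact_force'])
T,s=cur(); print(s['tool_pos'],np.mean(f,0),np.std(f,0))
G=stand(.016,.013); print('remaining in tool',((G[:3,3]-T[:3,3])@T[:3,:3]).round(4))
E
```

```text
[0.48421967 0.08082288 0.11171328] [-0.30486535  0.17974041 -0.92229089] [0.57785406 0.6696953  0.38549482]
remaining in tool [-0.0001  0.0001  0.0002]
```

Request:
{"op": "carry_out", "data": {
  "deltas": [
    [0,0,0.05,0,0,0,0],
    [0,0,0.05,0,0,0,0],
    [0,0,0,0,0,0,0],
    [0,0,0,0,0,0,0],
    [0,0,0,0,0,0,0],
    [0,0,0,0,0,0,0],
    [0,0,0,0,0,0,0],
    [0,0,0,0,0,0,0]
  ]
}}

```text
time: 13.6
tool_pos: [0.4843, 0.0808, 0.1116]
tool_rot: [-2.881, 0.001, 1.798]
contact_force: [0.1, -0.2, 6.7]
opening: 0.0073
grip_force: 25.0
```

Request:
{"op": "carry_out", "data": {
  "deltas": [
    [0,0.05,0,0,0,0,0],
    [0,0.05,0,0,0,0,0],
    [0,0,0,0,0,0,0],
    [0,0,0,0,0,0,0],
    [0,0,0,0,0,0,0],
    [0,0,0,0,0,0,0],
    [0,0,0,0,0,0,0],
    [0,0,0,0,0,0,0]
  ]
}}

```text
time: 14.27
tool_pos: [0.4846, 0.0809, 0.1115]
tool_rot: [-2.88, 0.001, 1.798]
contact_force: [-1.8, -0.6, 7.9]
opening: 0.008
grip_force: 25.0
```

Request:
{"op": "carry_out", "data": {
  "deltas": [
    [0,0,-0.06,0,0,0,0],
    [0,0.05,0,0,0,0,0],
    [0,0.05,0,0,0,0,0],
    [0,0,0,0,0,0,0],
    [0,0,0,0,0,0,0],
    [0,0,0,0,0,0,0],
    [0,0,0,0,0,0,0],
    [0,0,0,0,0,0,0]
  ]
}}

```text
time: 14.93
tool_pos: [0.4853, 0.0811, 0.1114]
tool_rot: [-2.878, 0.001, 1.798]
contact_force: [-3.1, 1.0, 7.8]
opening: 0.0077
grip_force: 25.0
```

Request:
{"op": "carry_out", "data": {
  "deltas": [
    [0,0,-0.05,0,0,0,0],
    [0,0.05,-0.02,0,0,0,0],
    [0,0.05,-0.02,0,0,0,0],
    [0,0,0,0,0,0,0],
    [0,0,0,0,0,0,0],
    [0,0,0,0,0,0,0],
    [0,0,0,0,0,0,0],
    [0,0,0,0,0,0,0]
  ]
}}

```text
time: 15.6
tool_pos: [0.4854, 0.0811, 0.1115]
tool_rot: [-2.876, 0.001, 1.798]
contact_force: [-5.9, -2.3, 7.0]
opening: 0.0078
grip_force: 25.0
```

Request:
{"op": "carry_out", "data": {
  "deltas": [
    [0,0,0,0,0,0,0.1],
    [0,0,0,0,0,0,0.12],
    [0,0,0,0,0,0,0.15],
    [0,0,0,0,0,0,0.2],
    [0,0,0,0,0,0,0.3],
    [0,0,0,0,0,0,0.4],
    [0,0,0,0,0,0,0.5],
    [0,0,0,0,0,0,0.5]
  ]
}}

```text
time: 16.27
tool_pos: [0.4873, 0.0815, 0.1114]
tool_rot: [-2.881, 0.001, 1.798]
contact_force: [-0.3, -0.3, -0.1]
opening: 0.0405
grip_force: 0.0
```

Request:
{"op": "carry_out", "data": {
  "deltas": [
    [0,0,0,0,0,0,0.5],
    [0,0,-0.5,0,0,0,0.5],
    [0,0,-1.0,0,0,0,0.5],
    [0,0,-1.5,0,0,0,0.5],
    [0,0,-2,0,0,0,0.5],
    [0,0,-2,0,0,0,0.5],
    [0,0,-2,0,0,0,0.5],
    [0,0,-1,0,0,0,0.5]
  ]
}}

```text
time: 16.93
tool_pos: [0.5136, 0.0876, 0.2108]
tool_rot: [-2.884, 0.002, 1.798]
contact_force: [0.8, -0.4, -1.0]
opening: 0.046
grip_force: 0.0
```

```bash
python3 - <<'E'
from h import *
for i in range(5): c=cams.read_camera('side')
T,s=cur(); print(s['time'],s['tool_pos'],s['contact_force'],s['opening'])
P=cloud(c); m=masks(c['image'])['blue']; Q=P[m]; y=np.radians(SY); l=(Q[:,:2]-[.443,.0711])@np.array([[np.cos(y),-np.sin(y)],[np.sin(y),np.cos(y)]]); L=np.c_[l,Q[:,2]]
k=(abs(l[:,0])<.08)&(abs(l[:,1])<.1)&(Q[:,2]<.085); B=L[k]; print('board y in stand',np.percentile(B[:,1],[.5,99.5]),'z',np.percentile(B[:,2],[.5,99.5]))
B=B[(B[:,2]>.02)&(B[:,1]<.065)]
for _ in range(4):
    mm=B.mean(0); n=np.linalg.svd(B-mm)[2][2]; d=(B-mm)@n; B=B[abs(d)<max(2*d.std(),.001)]
n*=-np.sign(n[0]); print('yaw rel',np.degrees(np.arctan2(-n[1],-n[0])),'lean',np.degrees(np.arcsin(n[2])),'front face x at z=13',mm[0]-(n[1]*(0-mm[1])+n[2]*(.013-mm[2]))/n[0])
im=c['image'][90:320,170:300]; cv2.imwrite('pics/a6.png',cv2.resize(im,None,fx=2.6,fy=2.6,interpolation=cv2.INTER_CUBIC))
E
```

```text
17.1833 [0.51173636 0.08736191 0.20727671] [-0.32155553  0.06249944  0.17160428] 0.04572999278269917
board y in stand [-0.07401775  0.07418393] z [0.01025435 0.08486958]
yaw rel -0.021702961747693265 lean 17.27633098658413 front face x at z=13 0.01059817845323255
```

View pics/a6.png

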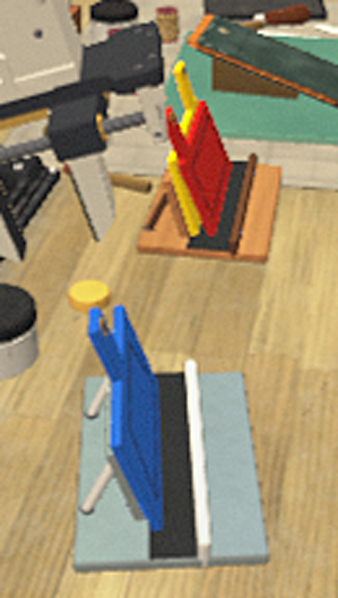

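The blue board stands in the stand at (130,440), centred and square against the plate. Red and yellow still lean in the rack at (200,170), and the gripper is clear of everything. I'm handing in.

```bash
python3 -c "
from cell import robot
print(robot.hand_in())"
```

```text
the job is handed in; nothing more can be done
None
```

The blue board is out of the stack and released in the grey stand, centred and square and about 2° steeper than flat against the back plate; red and yellow still lean in the rack, and the job is handed in at about 17 s.

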